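# Fetch the jar from behind the bottles and pack it in its canister

## Robot

A 6-joint arm with a two-finger parallel gripper is mounted at the origin on a cart in front of the work surface, level with it; the furniture and walls round the work are solid. World frame = base frame: x ahead of the robot, y to its left, z up, the work surface at z = 0. Lengths are in m, angles in rad, forces in N, time in s.
With the tool pointing down it reaches from about 0.25 to 0.775 m from the base axis. Payload 8.9 kg.
Tool frame: the origin (TCP) lies between the finger pads; the fingertips stand bot.tips_ahead ahead of it and the grasp point (between the pads) lies 6 mm ahead of it (bot.tips_ahead is the distance from the TCP to the fingertips, in m); z points along the fingers, y is the line along which they close (so a half turn about z gives the same grasp; the last joint's range is limited). The gripper opens to 85 mm and grips with 20 to 120 N. Pads are 22 mm wide; open, the fingers measure 114 mm over their backs; the gripper's body (76 mm by 85 mm) begins 54 mm behind the grasp point. The pads swing forward as they close: fully open they stand 13 mm farther back than shut.
Start: joints at [1.161, 0.291, -0.153, 1.127, 0, 1.431], TCP at [0.14, 0.506, 0.256] pointing down, gripper open.
Joint ranges: [-2.52, 2.52], [-0.91, 1.74], [-1.3, 1.37], [-1.96, 2.02], [-1.52, 1.47], [-3.14, 3.14]. Speed limits (rad/s): [2.22, 2.22, 2.79, 3.14, 3.14, 3.14].

## Interface

Orientations are given as a rotation vector (axis times angle).
In Python, from cell import bot gives the robot as it stands.
- The arm moves only by the shell command python3 -m handwheel 'ROWS' [FORCE]. ROWS is JSON, a list that holds one entry, the list of rows, each a list of 5 numbers: the opening, from 0 (shut) to 1 (fully open), then the shift along the tool's x, y, z normalised to -1 to 1, where 1 is 0.02 m, then the turn about the tool's z normalised to -1 to 1, where 1 is 0.1 rad. In form: [[[hand, dx, dy, dz, roll], ...]]. A call has 1 to 10 rows; each row shifts and turns the commanded pose from where the row before left it, along the tool's axes as they then stand; what a row does not reach is not made up. A row lasts 1/8 s, in which the tool goes at most 62.5 mm and 10.7 degrees, less where a joint would pass 70% of its speed; a pose out of reach is approached as far as the arm can. A call with a number of a shift or a turn outside -1 to 1 is refused whole. A call with a gripper value outside its range is refused whole. The fingers move at their own pace and stop on an object; FORCE is the grip in N (left out, the last holds). Time passes only in rows, so rows that do not move let the fingers close. It gives the time, the measured TCP pose, the force, the opening and the grip force at its end, in the units of the state.
- bot.read_state(): the state, without advancing time (a new reading comes with each control period).
- bot.grab_frame(name): name is "scene" or "top" or "wrist"; returns the picture (480x640x3 uint8, red, green, blue); there is no depth.
- bot.calibration(name): a dict with "vfov" (degrees; the focal length in pixels is half the picture's height over the tangent of half this angle, whatever the lens; pixels are square), "cx", "cy" (the principal point, pixels), "xyz" and "orientation" of the camera in the world. Camera axes: x right, y down, z forward; pixel columns grow to the right and rows downward; lengths in m; the calibration is good to about 2 mm. A picture is of the moment at which its call begins: read the wrist's pose just before it. calibration takes no time and is no camera call; for the wrist camera it gives the pose at the moment of the call.
- bot.hand_in(): hands the job in; it is judged then, once.
Trained networks look in the newest picture that a camera, given by its name, has taken for a name from the list of things; names that differ only in an ending like _2 or _b are one class to them, and where a whole thing is asked for, a point or a joint stands for the part that bears it (a point fixed in the world has none). Each returns a list of dicts, best first, with "conf" (0 to 1); they miss things now and then, are a little off and sometimes report something else, mostly with a low value. They report only what shows in the picture. A call takes as long as a camera call.
- bot.search_frame(label, camera): "point" ([x, y, z] in m, in the coordinates of the camera as it stood for that picture, good to about 4 mm: the middle of the surface that is visible of it).
- bot.cut_out(label, camera): "pixels" (480x640 bool, what is visible of it).
The state is a dict: "clock": time; "joints": joint angles; "dq": joint speeds; "effort": joint torques, N m; "ee_pos": TCP position; "eef_rot": TCP orientation; "contact_force": force on the tool from outside, world axes, zero at the start; "wrist_torque": the same for the moment, N m; "width": finger opening in m; "grasp_force": force on a finger pad.
Only numpy, scipy, OpenCV 4.12 (cv2) and the standard library are available. Lean on these libraries where they do the work, as an engineer would, in place of code of your own. Each camera call takes 0.05 s, during which the arm holds its last target. There are 200 camera calls.

## Task

The small sample jar at the back of the bottle stand has to go into its transport canister. First move both bottles that stand in front of it onto the shallow steel tray, upright; then stand the jar upright in the canister base and close the hood over it, fully down on the base. Put both bottles back upright on the stand, each on the very spot where it stood, tip none of them over, and leave the stapler and the timer where they are.

Things in the scene. Friction and masses are not known exactly. Their poses are not given: they have to be found in the camera images.
- bottle_tall_c (a point): The larger amber bottle with a screw cap, on the stand at the start: 91 mm high. Body 42 mm in diameter up to 55 mm, then shoulder and a 26 mm wide cap on to the top. The point is on its axis, half-way up (45 mm above its foot); z is up along the bottle.
- bottle_short_c (a point): The smaller amber bottle with a screw cap, on the stand at the start: 76 mm high. Body 34 mm in diameter up to 44 mm, then shoulder and a 22 mm wide cap on to the top. The point is on its axis, half-way up (38 mm above its foot); z is up along the bottle.
- jar_c (a point): The low round sample jar at the rear of the stand, between two upright cheeks: 50 mm high, white below with a 42 mm wide metal lid (upper 19 mm; body below it 39 mm wide). The point is on its axis, half-way up (25 mm above its foot); z is up.
- stand: The fixed grey bottle stand: deck 130 mm (x) by 124 mm (y), 8 mm thick. Origin at its underside, x to the rear, y left. Bottles side by side at x -20, y +25 and -25 mm (either way round). Jar at x 18, y 0 between two cheeks 46 mm above the deck (x 12 to 44, inner faces at y 24 and -24), open to front and rear: with both bottles gone, grip it along the stand's x, a finger before and one behind.
- tray: The shallow steel tray for setting things aside, fixed, empty at the start: 90 mm (x) by 130 mm (y), floor 3 mm thick, rim 7 mm high and 3 mm thick. Origin at the centre of its underside; both bottles fit side by side along its y, 60 mm apart.
- canister_base: The base of the aluminium transport canister, loose but heavy (0.6 kg): a round disc 74 mm in diameter and 8 mm thick, on it a round collar 56 mm outside and 50 mm inside, whose top is 22 mm above the table. Origin at the centre of its underside. The jar stands inside the collar on the disc, its foot 8 mm above the origin.
- hood_c (a point): The hood of the canister, a round aluminium shell standing open end down: 69 mm outside diameter, 61 mm inside, flat top at 57 mm with a black knob 26 mm in diameter above it, knob top at 87 mm. Inside 53 mm high. It drops over the jar and the collar and sits on the disc of the base; no turning needed. The point is on its axis, 43.5 mm above its lower edge; z is up.
- stapler_c (a point): A black stapler, 127 x 34 x 41 mm, a bystander. The point is 20 mm above its underside at its middle.
- timer_c (a point): A white table timer lying on its back, 68 x 62 x 18 mm, a bystander. The point is 8 mm above its underside at its middle.

How it is judged:
By the outcome, as a careful person would: the job done as asked, in the order asked, and still so for the second after the job is handed in, with the robot touching nothing.
It also fails if it takes over 131 s, if anything falls off the work surface, if the arm or the gripper's body presses on something with over 40 N, if the wrist force passes 120 N, or if a joint passes its speed limit or range.

## Working session

There is one attempt and no reset: what is moved stays moved. The work goes in short steps, Python scripts to look and compute and a shell command to move; the robot and the scene stay as the last step left them, time stands still between calls to the robot, and variables do not carry over. Pictures are saved under pics/ and viewed, at most 14 in all, crops included, and the job is handed in when it is done.

```bash
ls; mkdir -p pics
cat > h.py <<'E'
import numpy as np, cv2
from scipy.spatial.transform import Rotation as R
from cell import bot
def cal(n):
    c=bot.calibration(n); f=240/np.tan(np.radians(c['vfov'])/2)
    o=np.array(c['orientation']); 
    Rm=R.from_rotvec(o).as_matrix() if o.size==3 else (o if o.shape==(3,3) else None)
    return f,c['cx'],c['cy'],np.array(c['xyz']),Rm
def ray(n,u,v,z,c=None):
    f,cx,cy,p,Rm=c or cal(n)
    d=Rm@np.array([(u-cx)/f,(v-cy)/f,1]); return p+d*(z-p[2])/d[2]
def proj(n,P,c=None):
    f,cx,cy,p,Rm=c or cal(n)
    q=(np.atleast_2d(P)-p)@Rm; return np.c_[cx+f*q[:,0]/q[:,2],cy+f*q[:,1]/q[:,2]]
def find(l,n,k=2):
    f,cx,cy,p,Rm=cal(n)
    return [(round(d['conf'],2),np.round(p+Rm@np.array(d['point']),4)) for d in bot.search_frame(l,n)[:k]]
def st():
    s=bot.read_state(); print({k:np.round(s[k],4).tolist() for k in ('clock','joints','ee_pos','eef_rot','contact_force','width','grasp_force')}); return s
def save(n,im): cv2.imwrite('pics/'+n+'.png',cv2.cvtColor(im,cv2.COLOR_RGB2BGR))
E
python3 - <<'E'
from h import *
print(bot.tips_ahead); st()
for n in ('scene','top','wrist'): print(n,bot.calibration(n))
a=bot.grab_frame('scene');b=bot.grab_frame('top')
save('s0',a);save('t0',b)
for l in 'bottle_tall_c bottle_short_c jar_c stand tray canister_base hood_c stapler_c timer_c'.split():
    for n in('top','scene'):
        print(l,n,find(l,n))
E
```

```text
pics
0.025
{'clock': 0.0, 'joints': [1.1607, 0.2913, -0.1541, 1.1267, 0.0, 1.4315], 'ee_pos': [0.1403, 0.5055, 0.2557], 'eef_rot': [-0.424, -3.1125, 0.002], 'contact_force': [1.5019, -0.9588, 0.8557], 'width': 0.0855, 'grasp_force': 0.0}
scene {'vfov': 44.68062608305651, 'cx': 315.080779177587, 'cy': 226.7536595706874, 'xyz': array([0.50527284, 1.20619252, 0.5981258 ]), 'orientation': array([ 0.0101541 ,  2.61764789, -1.71680294])}
top {'vfov': 46.12752235522106, 'cx': 323.0572933989538, 'cy': 229.1946286178166, 'xyz': array([ 0.31013034, -0.02409106,  1.10531152]), 'orientation': array([-2.13229252,  2.10652076, -0.22097037])}
wrist {'vfov': 60.714151776059545, 'cx': 315.70960322971376, 'cy': 236.73107291263193, 'xyz': array([0.06684252, 0.52599234, 0.37381663]), 'orientation': array([2.29960505, 1.74903317, 0.26219794])}
bottle_tall_c top [(0.88, array([0.3997, 0.2272, 0.0637]))]
bottle_tall_c scene [(0.91, array([0.4044, 0.2497, 0.0542]))]
bottle_short_c top [(0.82, array([0.4024, 0.1792, 0.0547])), (0.28, array([0.4355, 0.1914, 0.0114]))]
bottle_short_c scene []
jar_c top [(0.83,
[... 202 characters left out ...]
, -0.1026,  0.0142]))]
stand scene [(0.63, array([0.4472, 0.2348, 0.0089]))]
tray top [(0.74, array([0.428 , 0.0069, 0.0008]))]
tray scene [(0.94, array([0.4341, 0.0061, 0.002 ]))]
canister_base top [(0.64, array([ 0.5377, -0.316 ,  0.0086]))]
canister_base scene [(0.7, array([ 0.5368, -0.3037,  0.0096])), (0.58, array([0.4291, 0.2209, 0.0593]))]
hood_c top [(0.72, array([ 0.3985, -0.3245,  0.0582]))]
hood_c scene [(0.72, array([ 0.4224, -0.1034,  0.0266]))]
stapler_c top [(0.85, array([ 0.4239, -0.1365,  0.034 ])), (0.62, array([ 0.6015, -0.1009,  0.0172]))]
stapler_c scene [(0.57, array([ 0.4241, -0.1014,  0.0269]))]
timer_c top [(0.91, array([ 0.6025, -0.1014,  0.0163]))]
timer_c scene []
```

View pics/t0.png

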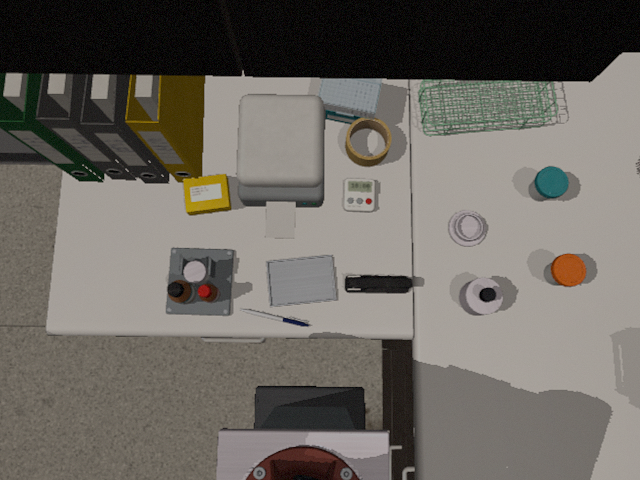

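View pics/s0.png

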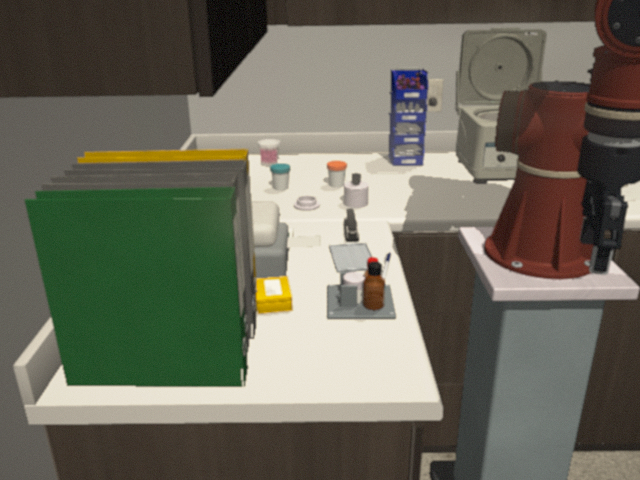

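The top view is oriented +x up and +y left. It shows the tall bottle (black cap, 180,292), short bottle (red cap, 207,292), jar (195,271), tray (302,280), base (468,228), hood (485,296), stapler (378,284) and timer (360,195). Next I fit silhouettes to measure them.

```bash
cat >> h.py <<'E'
from scipy.optimize import minimize
SH={'bottle_tall_c':[(0,.021),(.055,.021),(.067,.013),(.091,.013)],'bottle_short_c':[(0,.017),(.044,.017),(.055,.011),(.076,.011)],
'jar_c':[(0,.0195),(.031,.0195),(.031,.021),(.05,.021)],'hood_c':[(0,.0345),(.057,.0345),(.057,.013),(.087,.013)],
'canister_base':[(0,.037),(.008,.037),(.008,.028),(.022,.028)]}
BX={'stand':(.130,.124,.008),'tray':(.090,.130,.007),'stapler_c':(.034,.127,.041),'timer_c':(.062,.068,.018)}
A=np.linspace(0,2*np.pi,48)
def sil(l,x,y,z0,yaw,c):
    m=np.zeros((480,640),np.uint8)
    def hull(P): cv2.fillConvexPoly(m,cv2.convexHull((proj('',P,c)*16).astype(np.int32)),1,shift=4)
    if l in SH:
        r=[np.c_[x+q*np.cos(A),y+q*np.sin(A),0*A+z0+z] for z,q in SH[l]]
        for a,b in zip(r,r[1:]): hull(np.r_[a,b])
    else:
        a,b,h=BX[l]; cc,s=np.cos(yaw),np.sin(yaw)
        P=np.array([[i*a/2,j*b/2,k*h] for i in(1,-1) for j in(1,-1) for k in(0,1)])
        hull(np.c_[x+cc*P[:,0]-s*P[:,1],y+s*P[:,0]+cc*P[:,1],z0+P[:,2]])
    return m>0
def fit(l,n,x,y,z0=0):
    c=cal(n); d=bot.cut_out(l,n)
    if not d: return None
    m=d[0]['pixels']
    if l in BX:
        h=np.zeros(m.shape,np.uint8); nn,lb,stt,_=cv2.connectedComponentsWithStats(m.astype(np.uint8))
        k=1+np.argmax(stt[1:,4]); pts=np.argwhere(lb==k)[:,::-1].astype(np.int32); cv2.fillConvexPoly(h,cv2.convexHull(pts),1); m=h>0
    wt=cv2.GaussianBlur(m.astype(np.float32),(0,0),1.0)
    def cost(p):
        s=cv2.GaussianBlur(sil(l,p[0],p[1],z0,p[2]*10 if len(p)>2 else 0,c).astype(np.float32),(0,0),1.0)
        return np.abs(s-wt).sum()/m.sum()
    p0=[x,y]+([0] if l in BX else [])
    S=np.array([p0]+[np.array(p0)+.012*np.eye(len(p0))[i] for i in range(len(p0))])
    r=minimize(cost,p0,method='Nelder-Mead',options=dict(initial_simplex=S,xatol=1e-4,fatol=1e-4))
    q=r.x.copy(); 
    if len(q)>2:q[2]*=10
    return np.round(q,4),round(r.fun,3),round(d[0]['conf'],2),int(m.sum())
E
cat > t.py <<'E'
from h import *
G={'bottle_tall_c':(.40,.225,.008),'bottle_short_c':(.40,.18,.008),'jar_c':(.44,.2,.008),'stand':(.425,.19,0),'tray':(.428,.007,0),'canister_base':(.538,-.312,0),'hood_c':(.40,-.325,0),'stapler_c':(.424,-.135,0),'timer_c':(.6,-.1,0)}
bot.grab_frame('top');bot.grab_frame('scene')
for l,g in G.items():
    print(l,fit(l,'top',*g),fit(l,'scene',*g) if l in('canister_base','tray','bottle_tall_c','stand') else '')
E
python3 t.py
```

```text
bottle_tall_c (array([0.4023, 0.2328]), np.float64(0.077), 0.58, 560) None
bottle_short_c (array([0.4026, 0.1852]), np.float64(0.146), 0.58, 321) 
jar_c (array([0.4388, 0.207 ]), np.float64(0.162), 0.84, 457) 
stand (array([ 0.4269,  0.2069, -0.0218]), np.float64(0.025), 0.89, 4333) (array([ 0.4246,  0.2043, -0.0082]), np.float64(0.121), 0.89, 2764)
tray (array([0.4304, 0.0102, 0.1125]), np.float64(0.025), 0.78, 3243) (array([ 0.4333,  0.0077, -0.0252]), np.float64(0.155), 0.97, 1012)
canister_base (array([ 0.5389, -0.3198]), np.float64(0.082), 0.92, 1063) (array([ 0.5374, -0.3218]), np.float64(0.07), 0.68, 340)
hood_c (array([ 0.4004, -0.3323]), np.float64(0.069), 0.82, 1320) 
stapler_c (array([ 0.4226, -0.1384,  0.0137]), np.float64(0.109), 0.9, 1240) 
timer_c (array([ 0.604 , -0.1001,  0.013 ]), np.float64(0.152), 0.88, 1063)
```

```bash
python3 -m handwheel '[[[1,-1,-0.6,0,0.5],[1,-1,-0.6,0,0.5],[1,-1,-0.6,0,0.5],[1,-1,-0.6,0,0],[1,-1,-0.6,0,0]]]'
```

```text
clock: 2.38
ee_pos: [0.2131, 0.414, 0.2564]
eef_rot: [0.656, 3.072, 0.0]
contact_force: [0.5, -0.5, 0.5]
width: 0.0857
grasp_force: 0.0
```

```bash
cat >> h.py <<'E'
def to(x,y,z,yaw=None):
    s=bot.read_state(); Rm=R.from_rotvec(s['eef_rot']).as_matrix()
    d=Rm.T@(np.array([x,y,z])-s['ee_pos'])/.02
    ty=np.arctan2(Rm[0,1],Rm[1,1]); print('clock',round(s['clock'],2),'pos',np.round(s['ee_pos'],4),'units',np.round(d,2),'yawTy',round(ty,3),'tilt',np.round(Rm[:2,2],4), 'F',np.round(s['contact_force'],1),'w',round(s['width'],4),'g',round(s['grasp_force'],1))
E
python3 -m handwheel '[[[1,-1,-0.6,0,-1],[1,-1,-0.6,0,-1],[1,-1,-0.6,0,-1],[1,-1,-0.6,0,-1],[1,-1,-0.9,0,0],[1,-1,-0.9,0,0],[1,-1,-0.9,0,0],[1,-1,-0.9,0,0]]]'
python3 - <<'E'
from h import *
to(.44,.206,.25)
E
```

```text
clock: 3.38
ee_pos: [0.3556, 0.2731, 0.2564]
eef_rot: [0.033, 3.141, 0.0]
contact_force: [0.4, 0.0, 0.1]
width: 0.0854
grasp_force: 0.0
clock 3.38 pos [0.3556 0.2731 0.2564] units [-4.29 -3.27  0.32] yawTy 0.021 tilt [0.0002 0.0002] F [0.4 0.  0.1] w 0.0854 g 0.0
```

```bash
python3 -m handwheel '[[[1,-1,-0.9,0,0],[1,-1,-0.8,0,0],[1,-1,-0.8,0,0],[1,-1,-0.8,0,0],[0.45,0,0,0,0],[0.45,0,0,0,0],[0.45,0,0,0,0]]]'
cat > w.py <<'E'
from h import *
import sys
to(.44,.206,.25)
im=bot.grab_frame('wrist'); save(sys.argv[1],im)
G={'bottle_tall_c':(.402,.2328,.008),'bottle_short_c':(.402,.185,.008),'jar_c':(.44,.207,.008),'stand':(.427,.206,0)}
for l,g in G.items(): print(l,fit(l,'wrist',*g))
E
python3 w.py w1
```

```text
clock: 4.25
ee_pos: [0.433, 0.2065, 0.2564]
eef_rot: [-0.031, -3.141, -0.0]
contact_force: [0.6, 0.9, 1.0]
width: 0.0384
grasp_force: 0.0
clock 4.25 pos [0.433  0.2065 0.2564] units [-0.35 -0.02  0.32] yawTy 0.02 tilt [-0.0002  0.0001] F [0.6 0.9 1. ] w 0.0384 g 0.0
bottle_tall_c None
bottle_short_c (array([0.4006, 0.1825]), np.float64(0.046), 0.91, 1656)
jar_c (array([0.4391, 0.207 ]), np.float64(0.101), 0.67, 2300)
stand (array([ 0.426 ,  0.2068, -0.0248]), np.float64(0.008), 0.56, 19835)
```

View pics/w1.png

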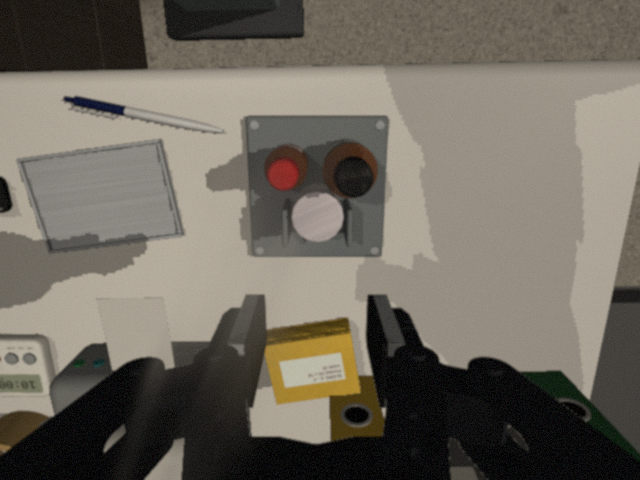

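Run:
```python
from h import *
c=cal('wrist'); print(c[3],c[4][:,2])
im=cv2.imread('pics/w1.png')
for u,v,z in((318,217,.058),(283,174,.084),(353,177,.099)): print(ray('wrist',u,v,z,c))
o=im.copy()
for l,x,y in(('bottle_tall_c',.4066,.2323),('bottle_short_c',.4054,.1823),('jar_c',.444,.2064),('stand',.426,.2068)):
    m=sil(l,x,y,0 if l=='stand' else .008,-.024,c).astype(np.uint8)
    cv2.drawContours(o,cv2.findContours(m,0,1)[0],-1,(0,255,0),1)
for l,x,y in(('bottle_tall_c',.402,.2323),('bottle_short_c',.4006,.1825),('jar_c',.4391,.207)):
    m=sil(l,x,y,0 if l=='stand' else .008,-.024,c).astype(np.uint8)
    cv2.drawContours(o,cv2.findContours(m,0,1)[0],-1,(255,255,0),1)
cv2.imwrite('pics/w1o.png',cv2.resize(o[100:270,230:400],None,fx=3.5,fy=3.5))
```

```text
[0.35717015 0.20799334 0.37443798] [ 0.2961515  -0.00709935 -0.9551146 ]
[0.43887046 0.20779686 0.058     ]
[0.40024264 0.18360082 0.084     ]
[0.40097624 0.23189459 0.099     ]
```

View pics/w1o.png

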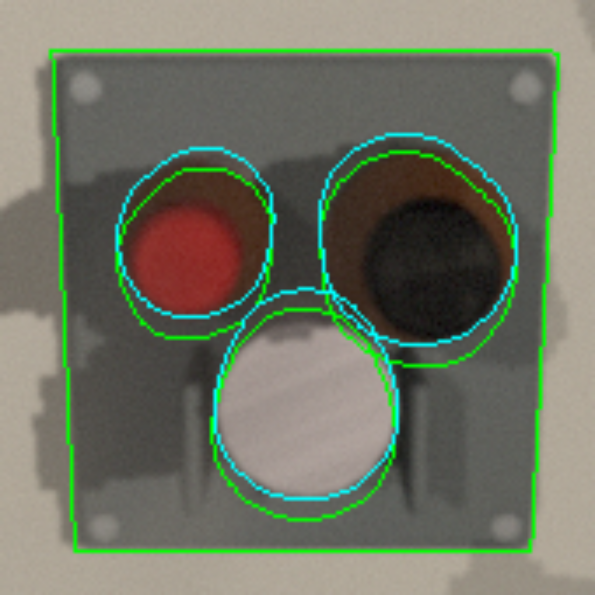

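The cyan fits follow the caps and the jar. The tall bottle is at about (.403,.232), the short one at (.402,.183) and the jar at (.440,.207). I grip caps along y, so small x errors don't matter.

```bash
python3 -m handwheel '[[[0.45,0.77,0.63,0.5,0],[0.45,0.77,0.63,1,0],[0.45,0,0,1,0],[0.45,0,0,1,0],[0.45,0,0,1,0],[0.45,0,0,1,0],[0.45,0,0,0,0]]]'
python3 - <<'E'
from h import *
to(.403,.2323,.090)
bot.grab_frame('wrist'); 
for l,g in {'bottle_tall_c':(.402,.2328,.008),'bottle_short_c':(.402,.185,.008),'jar_c':(.44,.207,.008),'stand':(.427,.206,0)}.items(): print(l,fit(l,'wrist',*g))
E
```

```text
clock: 5.38
ee_pos: [0.4023, 0.2316, 0.1454]
eef_rot: [-0.032, -3.139, 0.001]
contact_force: [-0.1, 0.1, -0.3]
width: 0.0387
grasp_force: 0.0
clock 5.38 pos [0.4023 0.2316 0.1454] units [-0.04  0.04  2.77] yawTy 0.021 tilt [-0.0024 -0.0009] F [-0.1  0.1 -0.3] w 0.0387 g 0.0
bottle_tall_c (array([0.4025, 0.2332]), np.float64(0.034), 0.78, 6987)
bottle_short_c (array([0.402 , 0.1833]), np.float64(0.046), 0.72, 4682)
jar_c (array([0.441 , 0.2077]), np.float64(0.777), 0.7, 3213)
stand (array([ 0.4288,  0.2079, -0.0247]), np.float64(0.017), 0.57, 33887)
```

```bash
python3 -m handwheel '[[[0.45,0,0.08,0.9,0],[0.45,0,0,0.9,0],[0.45,0,0,0.97,0],[0.45,0,0,0,0],[0,0,0,0,0],[0,0,0,0,0],[0,0,0,0,0],[0,0,0,0,0]]]' 35
python3 -c "
from h import *
to(.4025,.2332,.09);save('w2',bot.grab_frame('wrist'))"
```

```text
clock: 6.62
ee_pos: [0.404, 0.2337, 0.0916]
eef_rot: [0.033, 3.14, 0.001]
contact_force: [-0.8, -1.2, 7.4]
width: 0.025
grasp_force: 34.9
clock 6.62 pos [0.404  0.2337 0.0916] units [ 0.08 -0.03  0.08] yawTy 0.021 tilt [0.0014 0.0005] F [-0.8 -1.2  7.4] w 0.025 g 34.9
```

```bash
python3 -m handwheel '[[[0,0,0,-1,0],[0,0,0,-1,0],[0,0,0,-1,0],[0,0,0,-1,0],[0,0,0,-1,0],[0,0,-1,0,0],[0,0,-1,0,0],[0,0,-1,0,0],[0,0,-1,0,0],[0,0,-1,0,0]]]' && python3 -m handwheel '[[[0,-0.2,-1,0,0],[0,-0.2,-1,0,0],[0,-0.2,-1,0,0],[0,-0.2,-1,0,0],[0,-0.2,-0.7,0,0],[0,0,0,1,0],[0,0,0,1,0],[0,0,0,0,0]]]'
python3 - <<'E'
from h import *
to(.4274,.040,.088)
save('w3',bot.grab_frame('wrist'))
for l,g in {'tray':(.43,.01,0),'bottle_tall_c':(.427,.04,.055)}.items(): print(l,fit(l,'wrist',*g))
bot.grab_frame('top');print(fit('tray','top',.43,.01),fit('bottle_short_c','top',.402,.1833,.008))
E
```

```text
clock: 7.92
ee_pos: [0.4011, 0.1329, 0.191]
eef_rot: [0.032, 3.141, -0.0]
contact_force: [-0.6, 0.4, -1.0]
width: 0.0251
grasp_force: 34.6
clock: 8.93
ee_pos: [0.4184, 0.0392, 0.15]
eef_rot: [-0.033, -3.139, -0.0]
contact_force: [0.8, -0.4, -0.3]
width: 0.0252
grasp_force: 34.7
clock 8.93 pos [0.4184 0.0392 0.15  ] units [-0.46  0.05  3.1 ] yawTy 0.021 tilt [-0.0026  0.0003] F [ 0.8 -0.4 -0.3] w 0.0252 g 34.7
tray (array([0.4309, 0.0103, 0.1078]), np.float64(0.019), 0.85, 25596)
bottle_tall_c (array([0.4223, 0.0385]), np.float64(0.161), 0.65, 12506)
(array([0.4305, 0.0043, 0.146 ]), np.float64(1.156), 0.73, 1477) None
```

View pics/w3.png

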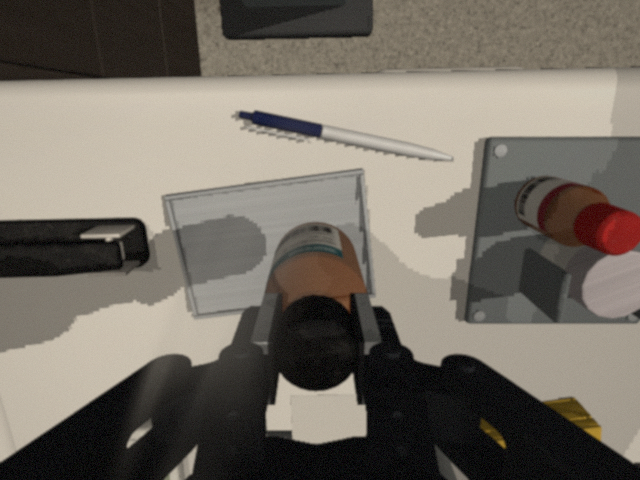

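```bash
python3 -m handwheel '[[[0,-0.46,0,0.8,0],[0,0,0,0.8,0],[0,0,0,0.8,0],[0,0,0,0.65,0],[0,0,0,0.1,0],[0,0,0,0,0]]]'
```

```text
clock: 9.98
ee_pos: [0.4288, 0.0389, 0.0882]
eef_rot: [0.033, 3.141, -0.0]
contact_force: [-0.3, -0.0, -0.9]
width: 0.0252
grasp_force: 34.7
```

```bash
python3 -m handwheel '[[[0,0,0,0.1,0],[0,0,0,0,0]]]'; python3 -m handwheel '[[[0,0,0,0.08,0],[0,0,0,0,0]]]'
```

```text
clock: 10.22
ee_pos: [0.4292, 0.0388, 0.0866]
eef_rot: [0.033, 3.14, -0.0]
contact_force: [-0.3, -1.2, 5.2]
width: 0.025
grasp_force: 35.2
clock: 10.48
ee_pos: [0.4298, 0.0388, 0.0862]
eef_rot: [0.032, 3.138, -0.001]
contact_force: [-5.5, 0.1, 26.1]
width: 0.0251
grasp_force: 37.6
```

```bash
python3 -m handwheel '[[[0,0,0,-0.08,0],[0.45,0,0,0,0],[0.45,0,0,0,0],[0.45,0,0,0,0],[0.45,0,0,-0.5,0],[0.45,0,0,-1,0],[0.45,0,0,-1,0],[0.45,0,0,-1,0],[0.45,0,0,-1,0],[0.45,0,0,0,0]]]'
python3 - <<'E'
from h import *
to(.402,.1833,.085)
bot.grab_frame('wrist')
for l,g in {'bottle_tall_c':(.4285,.039,.003),'bottle_short_c':(.402,.1833,.008),'tray':(.43,.01,0)}.items(): print(l,fit(l,'wrist',*g))
E
```

```text
clock: 11.72
ee_pos: [0.4296, 0.0389, 0.1775]
eef_rot: [0.033, 3.138, -0.0]
contact_force: [-0.0, -0.1, -0.1]
width: 0.0385
grasp_force: 0.0
clock 11.72 pos [0.4296 0.0389 0.1775] units [1.55 7.19 4.62] yawTy 0.021 tilt [ 0.0031 -0.0003] F [-0.  -0.1 -0.1] w 0.0385 g 0.0
bottle_tall_c (array([0.4247, 0.0383]), np.float64(0.046), 0.73, 4845)
bottle_short_c (array([0.3983, 0.181 ]), np.float64(0.079), 0.55, 5131)
tray (array([0.4276, 0.0107, 0.1129]), np.float64(0.013), 0.94, 21887)
```

```bash
python3 -m handwheel '[[[0.45,0.2,1,0,0],[0.45,0.2,1,0,0],[0.45,0.2,1,0,0],[0.45,0.2,1,0,0],[0.45,0.2,1,0,0],[0.45,0.2,1,0,0],[0.45,0.2,1,0.3,0],[0.45,0.15,0.19,1,0],[0.45,0,0,1,0],[0.45,0,0,0,0]]]'
python3 - <<'E'
from h import *
to(.402,.1833,.082)
bot.grab_frame('wrist')
for l,g in {'bottle_short_c':(.402,.1833,.008),'jar_c':(.441,.207,.008),'stand':(.428,.207,0)}.items(): print(l,fit(l,'wrist',*g))
E
```

```text
clock: 13.18
ee_pos: [0.399, 0.183, 0.1284]
eef_rot: [-0.032, -3.138, 0.002]
contact_force: [0.3, 0.5, 0.1]
width: 0.0384
grasp_force: 0.0
clock 13.18 pos [0.399  0.183  0.1284] units [-0.16  0.02  2.32] yawTy 0.021 tilt [-0.0036 -0.001 ] F [0.3 0.5 0.1] w 0.0384 g 0.0
bottle_short_c (array([0.4018, 0.1831]), np.float64(0.046), 0.73, 5183)
jar_c (array([0.4405, 0.2073]), np.float64(0.889), 0.58, 3538)
stand (array([ 0.4288,  0.2078, -0.0176]), np.float64(0.024), 0.74, 38577)
```

```bash
python3 -m handwheel '[[[0.45,-0.1,0,0.8,0],[0.45,0,0,0.8,0],[0.45,0,0,0.7,0],[0.45,0,0,0,0],[0,0,0,0,0],[0,0,0,0,0],[0,0,0,0,0],[0,0,0,0,0]]]' 35
python3 -c "
from h import *
to(.402,.1833,.082);print(st()['ee_pos'])"
```

```text
clock: 14.38
ee_pos: [0.4032, 0.1834, 0.0847]
eef_rot: [0.033, 3.14, 0.0]
contact_force: [-1.2, -0.2, 6.5]
width: 0.0209
grasp_force: 34.5
clock 14.38 pos [0.4032 0.1834 0.0847] units [ 0.06 -0.01  0.14] yawTy 0.021 tilt [0.0015 0.0002] F [-1.2 -0.2  6.5] w 0.0209 g 34.5
{'clock': 14.375, 'joints': [0.2617, 0.3243, -0.6228, 0.6222, -0.0002, 0.2825], 'ee_pos': [0.4032, 0.1834, 0.0847], 'eef_rot': [0.0327, 3.1399, 0.0003], 'contact_force': [-1.1737, -0.2148, 6.4673], 'width': 0.0209, 'grasp_force': 34.4773}
[0.4031598  0.18337538 0.0847222 ]
```

```bash
python3 -m handwheel '[[[0,0,0,-1,0],[0,0,0,-1,0],[0,0,0,-1,0],[0,0,0,-1,0],[0,0,0,-1,0],[0,0,-0.2,-0.6,0],[0,-0.2,-1,0,0],[0,-0.2,-1,0,0],[0,-0.2,-1,0,0],[0,-0.2,-1,0,0]]]' && python3 -m handwheel '[[[0,-0.2,-1,0,0],[0,-0.2,-1,0,0],[0,-0.2,-1,0,0],[0,-0.2,-1,0,0],[0,-0.11,-1,0,0],[0,0,-0.94,0,0],[0,0,0,1,0],[0,0,0,1,0],[0,0,0,1,0],[0,0,0,0,0]]]'
python3 - <<'E'
from h import *
to(.4334,-.020,.082)
bot.grab_frame('wrist')
for l,g in {'tray':(.43,.01,0),'bottle_tall_c':(.427,.04,.003),'bottle_short_c':(.433,-.02,.055)}.items(): print(l,fit(l,'wrist',*g))
E
```

```text
clock: 15.62
ee_pos: [0.4167, 0.0981, 0.1958]
eef_rot: [-0.033, -3.141, 0.0]
contact_force: [0.8, 0.3, -0.5]
width: 0.021
grasp_force: 34.4
clock: 16.88
ee_pos: [0.4312, -0.0201, 0.1349]
eef_rot: [-0.033, -3.139, -0.001]
contact_force: [-0.0, 0.0, -0.4]
width: 0.021
grasp_force: 34.4
clock 16.88 pos [ 0.4312 -0.0201  0.1349] units [-0.12  0.01  2.65] yawTy 0.021 tilt [-0.0029  0.0006] F [-0.   0.  -0.4] w 0.021 g 34.4
tray (array([0.4308, 0.01  , 0.1099]), np.float64(0.091), 0.64, 26919)
bottle_tall_c None
bottle_short_c (array([ 0.4327, -0.0205]), np.float64(0.093), 0.77, 8214)
```

```bash
python3 -m handwheel '[[[0,-0.1,0,0.8,0],[0,0,0,0.8,0],[0,0,0,0.7,0],[0,0,0,0.3,0],[0,0,0,0,0],[0,0,0,0,0]]]'; python3 -m handwheel '[[[0,0,0,0.1,0],[0,0,0,0,0]]]'
```

```text
clock: 17.82
ee_pos: [0.435, -0.0203, 0.0845]
eef_rot: [0.033, 3.141, -0.0]
contact_force: [0.1, 0.1, -0.4]
width: 0.0213
grasp_force: 34.4
clock: 18.08
ee_pos: [0.4346, -0.0202, 0.082]
eef_rot: [0.033, 3.141, -0.0]
contact_force: [-0.3, -0.7, -0.3]
width: 0.0213
grasp_force: 34.4
```

```bash
python3 -m handwheel '[[[0,0,0,0.08,0],[0,0,0,0,0]]]'; python3 -m handwheel '[[[0,0,0,0.06,0],[0,0,0,0,0]]]'
```

```text
clock: 18.32
ee_pos: [0.4344, -0.0202, 0.0802]
eef_rot: [-0.033, -3.141, -0.0]
contact_force: [1.2, 0.2, 0.4]
width: 0.0207
grasp_force: 34.4
clock: 18.58
ee_pos: [0.4348, -0.0203, 0.0797]
eef_rot: [0.033, 3.141, -0.0]
contact_force: [-3.0, 0.1, 11.9]
width: 0.0213
grasp_force: 35.5
```

```bash
python3 -m handwheel '[[[0,0,0,-0.06,0],[0.45,0,0,0,0],[0.45,0,0,0,0],[0.45,0,0,0,0],[0.45,0,0,-0.5,0],[0.45,0,0,-1,0],[0.45,0,0,-1,0],[0.45,0,0,-1,0],[0.45,0,0,-1,0],[0.45,0,0,-1,0]]]'
python3 -m handwheel '[[[0.8,0,1,0,0],[0.8,0,1,0,0],[0.8,0,1,0,0],[0.8,0,1,0,0],[0.8,0,1,0,0],[0.8,0,1,0,0],[0.8,0,1,0,0],[0.8,0,1,0,0],[0.8,0,1,0,0],[0.8,0,1,0,0]]]'
python3 -m handwheel '[[[0.8,0,0,0,1],[0.8,0,0,0,1],[0.8,0,0,0,1],[0.8,0,0,0,1],[0.8,0,0,0,1],[0.8,0,0,0,1],[0.8,0,0,0,1],[0.8,0,0,0,1]]]'
python3 -m handwheel '[[[0.8,0,0,0,1],[0.8,0,0,0,1],[0.8,0,0,0,1],[0.8,0,0,0,1],[0.8,0,0,0,1],[0.8,0,0,0,1],[0.8,0,0,0,1],[0.8,0,0,0,0.7],[0.8,0,0,0,0]]]'
python3 - <<'E'
from h import *
to(.4405,.2073,.055)
save('w4',bot.grab_frame('wrist'))
for l,g in {'jar_c':(.441,.207,.008),'stand':(.428,.207,0)}.items(): print(l,fit(l,'wrist',*g))
bot.grab_frame('top')
for l,g in {'bottle_tall_c':(.4285,.039,.003),'bottle_short_c':(.433,-.02,.003)}.items(): print(l,fit(l,'top',*g))
E
```

```text
clock: 19.82
ee_pos: [0.4345, -0.0202, 0.1917]
eef_rot: [0.033, 3.141, -0.0]
contact_force: [0.5, 0.1, -0.2]
width: 0.0383
grasp_force: 0.0
clock: 21.08
ee_pos: [0.4387, 0.1804, 0.191]
eef_rot: [0.033, 3.141, 0.0]
contact_force: [1.3, -0.2, 0.0]
width: 0.0685
grasp_force: 0.0
clock: 22.08
ee_pos: [0.4387, 0.1797, 0.191]
eef_rot: [1.258, 2.878, 0.0]
contact_force: [1.4, -0.3, 0.0]
width: 0.0678
grasp_force: 0.0
clock: 23.2
ee_pos: [0.4387, 0.1798, 0.1909]
eef_rot: [2.243, 2.2, 0.001]
contact_force: [-0.1, 0.3, -0.0]
width: 0.0683
grasp_force: 0.0
clock 23.2 pos [0.4387 0.1798 0.1909] units [1.38 0.06 6.79] yawTy 1.59 tilt [0.0005 0.0001] F [-0.1  0.3 -0. ] w 0.0683 g 0.0
jar_c None
stand (array([ 0.4259,  0.2073, -0.0182]), np.float64(0.023), 0.75, 29470)
bottle_tall_c (array([0.4264, 0.0393]), np.float64(0.114), 0.63, 437)
bottle_short_c (array([0.4543, 0.0088]), np.float64(0.866), 0.42, 2264)
```

View pics/w4.png

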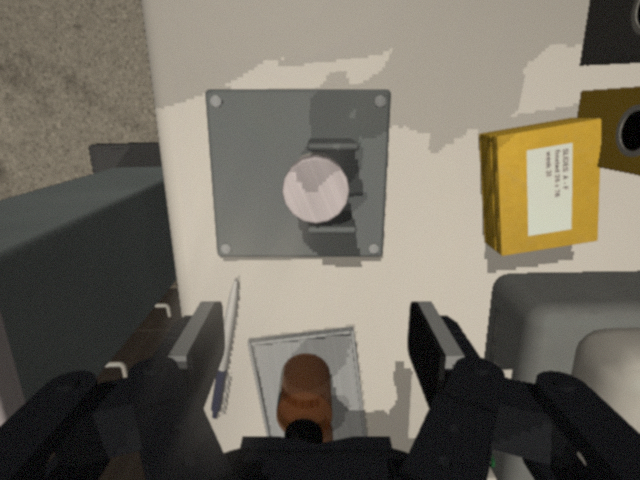

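```bash
python3 - <<'E'
from h import *
c=cal('wrist');print(ray('wrist',316,189,.058,c), proj('',[[.4405,.2073,.058]],c))
to(.4405,.2073,.055)
E
python3 -m handwheel '[[[0.8,0.7,0,1,0],[0.8,0.7,0.05,1,0],[0.8,0,0,1,0],[0.8,0,0,1,0],[0.8,0,0,0,0]]]'
python3 - <<'E'
from h import *
to(.4405,.2073,.055)
save('w5',bot.grab_frame('wrist'))
for l,g in {'jar_c':(.441,.207,.008),'stand':(.428,.207,0)}.items(): print(l,fit(l,'wrist',*g))
E
```

```text
[0.43878553 0.20839095 0.058     ] [[318.80508596 190.69215566]]
clock 23.5 pos [0.4387 0.1798 0.1904] units [1.38 0.07 6.77] yawTy 1.59 tilt [0.0001 0.    ] F [-0.7  1.3  0.5] w 0.0682 g 0.0
clock: 24.12
ee_pos: [0.4391, 0.2074, 0.1093]
eef_rot: [-2.242, -2.199, 0.004]
contact_force: [0.0, 1.5, -0.1]
width: 0.068
grasp_force: 0.0
clock 24.12 pos [0.4391 0.2074 0.1093] units [-0.    0.08  2.71] yawTy 1.59 tilt [-0.0027 -0.0008] F [ 0.   1.5 -0.1] w 0.068 g 0.0
jar_c (array([0.4389, 0.208 ]), np.float64(0.12), 0.72, 7183)
stand (array([ 0.4277,  0.2073, -0.0187]), np.float64(0.02), 0.59, 47247)
```

View pics/w5.png

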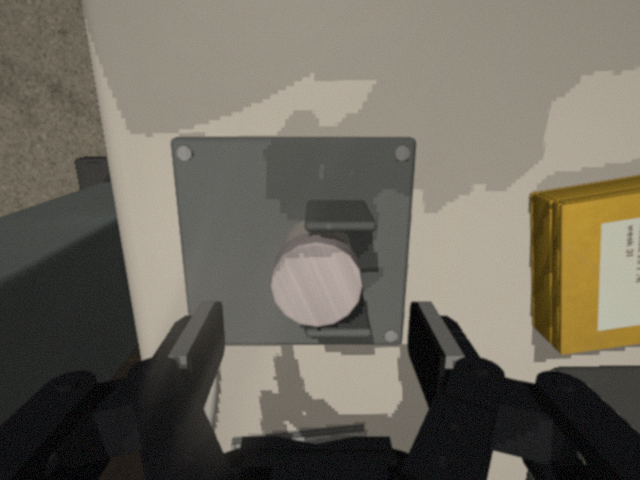

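```bash
python3 -m handwheel '[[[0.8,0.03,0,1,0],[0.8,0,0,1,0],[0.8,0,0,0.9,0],[0.8,0,0,0,0],[0,0,0,0,0],[0,0,0,0,0],[0,0,0,0,0],[0,0,0,0,0],[0,0,0,0,0]]]' 35
python3 -c "
from h import *
to(.439,.208,.051)"
```

```text
clock: 25.4
ee_pos: [0.441, 0.2086, 0.0536]
eef_rot: [2.243, 2.199, 0.003]
contact_force: [-1.7, -0.7, 5.5]
width: 0.0413
grasp_force: 34.5
clock 25.4 pos [0.441  0.2086 0.0536] units [-0.03 -0.1   0.13] yawTy 1.591 tilt [0.0019 0.0005] F [-1.7 -0.7  5.5] w 0.0413 g 34.5
```

```bash
python3 -m handwheel '[[[0,0,0,-1,0],[0,0,0,-1,0],[0,0,0,-1,0],[0,0,0,-1,0],[0,0,0,-1,0],[0,0,0,-1,0],[0,-1,0,0,0],[0,-1,0,0,0],[0,-1,0,0,0],[0,-1,0,0,0]]]' && python3 -m handwheel '[[[0,-1,0,0,0],[0,-1,0,0,0],[0,-1,0,0,0],[0,-1,0,0,0],[0,-1,0,0,0],[0,-1,0,0,0],[0,-1,0,0,0],[0,-1,0,0,0],[0,-1,0,0,0],[0,-1,0,0,0]]]' && python3 -m handwheel '[[[0,-1,0.6,0,0],[0,-1,0.6,0,0],[0,-1,0.6,0,0],[0,-1,0.6,0,0],[0,-1,0.6,0,0],[0,-1,0.6,0,0],[0,-1,0.6,0,0],[0,-1,0.6,0,0],[0,-1,0.6,0,0],[0,0,0,0,0]]]'
python3 - <<'E'
from h import *
to(.5385,-.321,.0545)
save('w6',bot.grab_frame('wrist'))
for l,g in {'canister_base':(.538,-.321,0),'hood_c':(.4004,-.332,0)}.items(): print(l,fit(l,'wrist',*g))
E
```

```text
clock: 26.65
ee_pos: [0.4389, 0.1278, 0.1731]
eef_rot: [2.243, 2.199, 0.002]
contact_force: [0.8, -0.9, -0.9]
width: 0.0408
grasp_force: 35.6
clock: 27.9
ee_pos: [0.4348, -0.0723, 0.1731]
eef_rot: [2.243, 2.198, 0.001]
contact_force: [1.7, -0.1, -0.2]
width: 0.0408
grasp_force: 35.6
clock: 29.15
ee_pos: [0.5402, -0.2554, 0.1723]
eef_rot: [2.244, 2.197, 0.0]
contact_force: [-0.3, 0.8, -1.2]
width: 0.0409
grasp_force: 35.6
clock 29.15 pos [ 0.5402 -0.2554  0.1723] units [-3.27 -0.02  5.89] yawTy 1.592 tilt [ 0.001  -0.0007] F [-0.3  0.8 -1.2] w 0.0409 g 35.6
canister_base (array([ 0.7596, -0.5955]), np.float64(1.0), 0.63, 118)
hood_c (array([ 0.3996, -0.3305]), np.float64(0.277), 0.92, 9816)
```

View pics/w6.png

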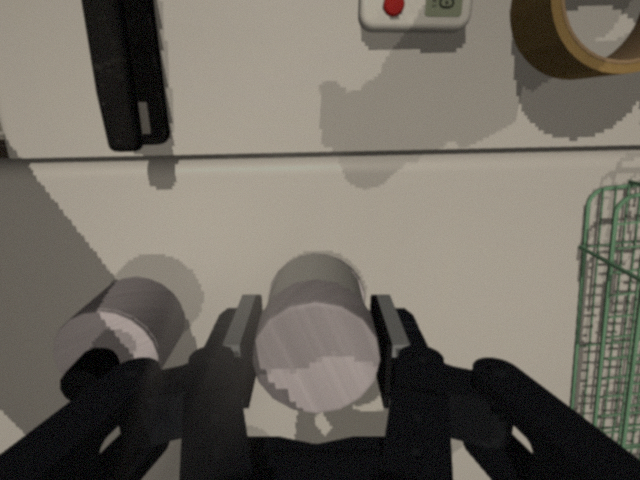

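```bash
python3 -m handwheel '[[[0,-1,0,0,0],[0,-1,0,0,0],[0,-1,0,0,0],[0,-1,0,0,0],[0,-1,0,0,0],[0,-1,0,0,0],[0,-1,0,0,0],[0,0,0,0,0]]]'
python3 - <<'E'
from h import *
to(.5385,-.321,.0545)
save('w7',bot.grab_frame('wrist'))
print(fit('canister_base','wrist',.538,-.321,0),fit('hood_c','wrist',.4004,-.331,0))
E
```

```text
clock: 30.3
ee_pos: [0.536, -0.3955, 0.172]
eef_rot: [2.245, 2.197, -0.0]
contact_force: [-0.0, 0.4, -0.5]
width: 0.0412
grasp_force: 35.6
clock 30.3 pos [ 0.536  -0.3955  0.172 ] units [3.73 0.05 5.87] yawTy 1.592 tilt [ 0.0001 -0.0002] F [-0.   0.4 -0.5] w 0.0412 g 35.6
(array([ 0.5384, -0.3185]), np.float64(0.039), 0.73, 10191) (array([ 0.4009, -0.3313]), np.float64(0.026), 0.76, 15880)
```

View pics/w7.png

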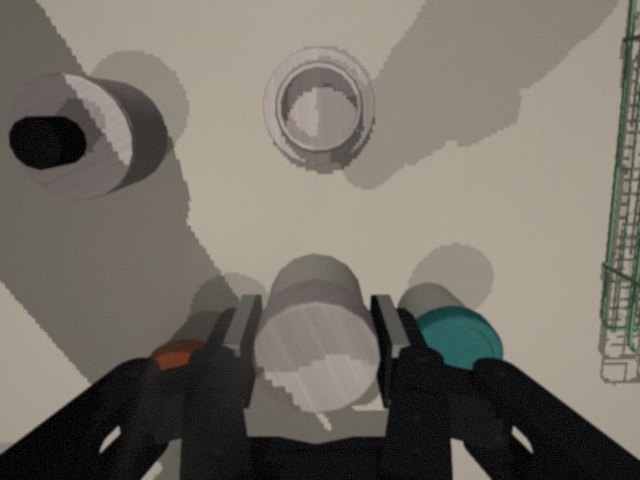

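```bash
python3 -m handwheel '[[[0,1,0.1,0,0],[0,1,0,0,0],[0,1,0,0,0],[0,0.87,0,0,0],[0,0,0,1,0],[0,0,0,1,0],[0,0,0,1,0],[0,0,0,1,0],[0,0,0,0.5,0],[0,0,0,0,0]]]'
python3 - <<'E'
from h import *
to(.5385,-.3185,.0545)
bot.grab_frame('wrist'); 
print(fit('canister_base','wrist',.538,-.321,0),fit('jar_c','wrist',.5384,-.3185,.035))
E
```

```text
clock: 31.7
ee_pos: [0.5395, -0.3158, 0.082]
eef_rot: [-2.243, -2.199, 0.0]
contact_force: [-0.7, -0.4, -1.4]
width: 0.0411
grasp_force: 35.6
clock 31.7 pos [ 0.5395 -0.3158  0.082 ] units [-0.14 -0.05  1.37] yawTy 1.591 tilt [-0.0008  0.0006] F [-0.7 -0.4 -1.4] w 0.0411 g 35.6
(array([ 0.5393, -0.3205]), np.float64(0.876), 0.61, 8582) None
```

```bash
python3 -m handwheel '[[[0,-0.14,-0.05,0.5,0],[0,0,0,0.5,0],[0,0,0,0.2,0],[0,0,0,0,0],[0,0,0,0,0]]]'; python3 -m handwheel '[[[0,0,0,0.1,0],[0,0,0,0,0]]]'
```

```text
clock: 32.48
ee_pos: [0.5388, -0.3192, 0.0584]
eef_rot: [2.243, 2.199, 0.0]
contact_force: [0.6, 0.8, -0.5]
width: 0.0409
grasp_force: 35.6
clock: 32.72
ee_pos: [0.5387, -0.3191, 0.0563]
eef_rot: [-2.244, -2.199, 0.0]
contact_force: [0.3, -0.5, -1.0]
width: 0.0409
grasp_force: 35.6
```

In the collar without contact; the last 3 mm come next.

```bash
python3 -m handwheel '[[[0,0,0,0.1,0],[0,0,0,0,0]]]'; python3 -m handwheel '[[[0,0,0,0.06,0],[0,0,0,0,0]]]'
```

```text
clock: 32.98
ee_pos: [0.5386, -0.319, 0.0541]
eef_rot: [-2.243, -2.199, 0.0]
contact_force: [-0.9, -0.2, -0.0]
width: 0.041
grasp_force: 35.6
clock: 33.22
ee_pos: [0.5388, -0.3193, 0.0537]
eef_rot: [2.243, 2.199, -0.0]
contact_force: [-1.4, 1.3, 5.2]
width: 0.0408
grasp_force: 36.0
```

```bash
python3 -m handwheel '[[[0,0,0,-0.05,0],[0.7,0,0,0,0],[0.7,0,0,0,0],[0.7,0,0,0,0],[0.7,0,0,-0.5,0],[0.7,0,0,-1,0],[0.7,0,0,-1,0],[0.7,0,0,-1,0],[0.7,0,0,-1,0],[0.7,0,0,-1,0]]]'
python3 -m handwheel '[[[0.7,-1,-0.8,0,0],[0.7,-1,-0.8,0,0],[0.7,-1,-0.8,0,0],[0.7,-1,-0.9,0,0],[0.7,0,0,0,0],[0.7,0,0,0,0]]]'
python3 - <<'E'
from h import *
to(.401,-.3313,.082)
save('w8',bot.grab_frame('wrist'))
print(fit('canister_base','wrist',.538,-.319,0),fit('jar_c','wrist',.538,-.319,.008),fit('hood_c','wrist',.4004,-.331,0))
E
```

```text
clock: 34.48
ee_pos: [0.5388, -0.3192, 0.1656]
eef_rot: [2.243, 2.199, 0.0]
contact_force: [-0.7, -0.6, 0.1]
width: 0.0597
grasp_force: 0.0
clock: 35.22
ee_pos: [0.4715, -0.3976, 0.1646]
eef_rot: [2.243, 2.199, 0.0]
contact_force: [-0.2, 0.2, -0.4]
width: 0.0597
grasp_force: 0.0
clock 35.23 pos [ 0.4715 -0.3976  0.1646] units [ 3.24 -3.59  4.13] yawTy 1.591 tilt [ 0.0005 -0.0001] F [-0.2  0.2 -0.4] w 0.0597 g 0.0
(array([ 0.538 , -0.3191]), np.float64(1.172), 0.91, 5253) (array([ 0.5373, -0.3203]), np.float64(0.078), 0.89, 5746) (array([ 0.4011, -0.3327]), np.float64(0.037), 0.73, 14391)
```

View pics/w8.png

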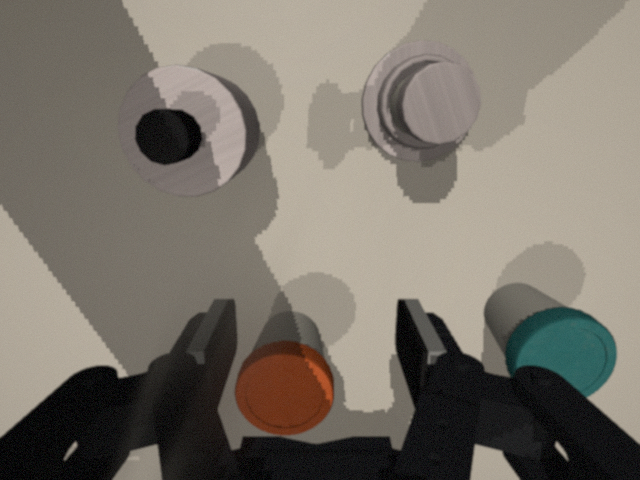

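```bash
python3 -m handwheel '[[[0.55,1,-1,0,0],[0.55,1,-1,0,0],[0.55,1,-1,0,0],[0.55,0.2,-0.55,1,0],[0.55,0,0,1,0],[0.55,0,0,0,0],[0.55,0,0,0,0]]]'
python3 - <<'E'
from h import *
to(.401,-.332,.083)
bot.grab_frame('wrist')
print(fit('hood_c','wrist',.4004,-.331,0))
E
```

```text
clock: 36.3
ee_pos: [0.402, -0.3326, 0.1247]
eef_rot: [2.243, 2.199, 0.0]
contact_force: [-0.0, 0.1, 0.4]
width: 0.047
grasp_force: 0.0
clock 36.3 pos [ 0.402  -0.3326  0.1247] units [ 0.03 -0.05  2.09] yawTy 1.59 tilt [ 0.0005 -0.0005] F [-0.   0.1  0.4] w 0.047 g 0.0
(array([ 0.4004, -0.3329]), np.float64(0.023), 0.85, 16385)
```

```bash
python3 -m handwheel '[[[0.55,0,-0.06,1,0],[0.55,0,0,0.8,0],[0.55,0,0,0.3,0],[0.55,0,0,0,0],[0,0,0,0,0],[0,0,0,0,0],[0,0,0,0,0],[0,0,0,0,0]]]' 60
python3 -m handwheel '[[[0,0,0,-0.5,0],[0,0,0,-1,0],[0,0,0,-1,0],[0,0,0,-1,0],[0,0,0,0,0],[0,0,0,0,0]]]'
python3 - <<'E'
from h import *
to(.5384,-.3193,.15)
bot.grab_frame('wrist')
print(fit('hood_c','wrist',.401,-.331,.07))
E
```

```text
clock: 37.4
ee_pos: [0.4008, -0.3329, 0.0829]
eef_rot: [2.242, 2.198, 0.0]
contact_force: [0.7, 0.9, 5.9]
width: 0.0242
grasp_force: 59.0
clock: 38.15
ee_pos: [0.3999, -0.3321, 0.1516]
eef_rot: [-2.243, -2.199, 0.0]
contact_force: [-0.6, 0.3, -2.0]
width: 0.0242
grasp_force: 59.1
clock 38.15 pos [ 0.3999 -0.3321  0.1516] units [0.78 6.91 0.08] yawTy 1.591 tilt [-0.0005  0.0005] F [-0.6  0.3 -2. ] w 0.0242 g 59.1
(array([ 0.3991, -0.3317]), np.float64(0.329), 0.9, 20080)
```

```bash
python3 -m handwheel '[[[0,0.12,1,-0.3,0],[0,0.12,1,0,0],[0,0.12,1,0,0],[0,0.11,1,0,0],[0,0.11,1,0,0],[0,0.1,1,0,0],[0,0.1,0.92,0,0],[0,0,0,0,0],[0,0,0,0,0]]]'
python3 - <<'E'
from h import *
to(.5385,-.3193,.15)
save('w9',bot.grab_frame('wrist')); save('s9',bot.grab_frame('scene'))
print(fit('hood_c','wrist',.5385,-.319,.073),fit('hood_c','scene',.5385,-.319,.073),fit('canister_base','scene',.5385,-.319,0))
E
```

```text
clock: 39.38
ee_pos: [0.538, -0.3193, 0.1574]
eef_rot: [-2.242, -2.198, 0.001]
contact_force: [-0.5, 0.1, -1.7]
width: 0.024
grasp_force: 59.2
clock 39.38 pos [ 0.538  -0.3193  0.1574] units [0.   0.02 0.37] yawTy 1.591 tilt [-0.0015  0.0008] F [-0.5  0.1 -1.7] w 0.024 g 59.2
(array([ 0.5375, -0.3201]), np.float64(0.278), 0.7, 20066) (array([ 0.5354, -0.334 ]), np.float64(0.135), 0.86, 679) (array([ 0.5391, -0.3297]), np.float64(0.7), 0.77, 213)
```

```bash
python3 -m handwheel '[[[0,0,0.02,0.8,0],[0,0,0,0.8,0],[0,0,0,0.6,0],[0,0,0,0.2,0],[0,0,0,0,0],[0,0,0,0,0]]]'; python3 -m handwheel '[[[0,0,0,0.15,0],[0,0,0,0,0]]]'; python3 -m handwheel '[[[0,0,0,0.1,0],[0,0,0,0,0]]]'
```

```text
clock: 40.38
ee_pos: [0.5397, -0.3198, 0.1106]
eef_rot: [2.243, 2.199, 0.0]
contact_force: [-0.7, 0.3, -1.8]
width: 0.0247
grasp_force: 59.2
clock: 40.62
ee_pos: [0.5393, -0.3195, 0.1071]
eef_rot: [-2.243, -2.199, -0.0]
contact_force: [-0.1, -0.9, -0.9]
width: 0.0237
grasp_force: 59.2
clock: 40.88
ee_pos: [0.5392, -0.3195, 0.1049]
eef_rot: [-2.243, -2.199, 0.0]
contact_force: [0.2, 0.3, -1.8]
width: 0.0242
grasp_force: 59.2
```

```bash
python3 -m handwheel '[[[0,0,-0.02,0.1,0],[0,0,0,0,0]]]'; python3 -m handwheel '[[[0,0,0,0.1,0],[0,0,0,0,0]]]'
```

```text
clock: 41.12
ee_pos: [0.5388, -0.3195, 0.1029]
eef_rot: [-2.243, -2.199, 0.0]
contact_force: [0.3, 0.1, -0.8]
width: 0.0246
grasp_force: 59.2
clock: 41.38
ee_pos: [0.5388, -0.3195, 0.1009]
eef_rot: [-2.243, -2.199, 0.0]
contact_force: [0.3, 1.2, -1.6]
width: 0.0242
grasp_force: 59.2
```

```bash
python3 -m handwheel '[[[0,0,0,0.15,0],[0,0,0,0.15,0],[0,0,0,0.1,0],[0,0,0,0,0]]]'; python3 -m handwheel '[[[0,0,0,0.07,0],[0,0,0,0,0]]]'
```

```text
clock: 41.88
ee_pos: [0.5388, -0.3195, 0.0929]
eef_rot: [-2.243, -2.199, 0.0]
contact_force: [0.4, 0.3, -1.1]
width: 0.0241
grasp_force: 59.2
clock: 42.12
ee_pos: [0.5389, -0.3196, 0.0917]
eef_rot: [-2.244, -2.199, -0.0]
contact_force: [0.4, 1.2, -1.6]
width: 0.0242
grasp_force: 59.2
```

```bash
python3 -m handwheel '[[[0,0,0,0.06,0],[0,0,0,0,0]]]'; python3 -m handwheel '[[[0,0,0,0.05,0],[0,0,0,0,0]]]'
```

```text
clock: 42.38
ee_pos: [0.5392, -0.3197, 0.091]
eef_rot: [2.243, 2.199, 0.0]
contact_force: [0.3, 0.4, 3.3]
width: 0.0243
grasp_force: 59.7
clock: 42.62
ee_pos: [0.5393, -0.3197, 0.0909]
eef_rot: [2.242, 2.198, 0.0]
contact_force: [-1.8, 2.8, 12.9]
width: 0.0239
grasp_force: 60.7
```

```bash
python3 -m handwheel '[[[0,0,0,-0.08,0],[0.5,0,0,0,0],[0.5,0,0,0,0],[0.5,0,0,0,0],[0.5,0,0,-0.4,0],[0.5,0,0,-1,0],[0.5,0,0,-1,0],[0.5,0,0,-1,0],[0.5,0,0,-1,0],[0.5,0,0,-1,0]]]'
python3 -m handwheel '[[[0.5,1,-0.35,0,0],[0.5,1,-0.35,0,0],[0.5,1,-0.35,0,0],[0.5,1,-0.35,0,0],[0.5,1,-0.35,0,0],[0.5,1,-0.35,0,0],[0.5,1,-0.35,0,0],[0.5,1,-0.35,0,0],[0.5,1,-0.35,0,0],[0.5,1,-0.35,0,0]]]'
python3 -m handwheel '[[[0.45,1,-0.35,0,0],[0.45,1,-0.35,0,0],[0.45,1,-0.35,0,0],[0.45,1,-0.35,0,0],[0.45,1,-0.35,0,0],[0.45,0,0,0,-1],[0.45,0,0,0,-1],[0.45,0,0,0,-1],[0.45,0,0,0,-1],[0.45,0,0,0,-1]]]'
python3 -m handwheel '[[[0.45,0,0,0,-1],[0.45,0,0,0,-1],[0.45,0,0,0,-1],[0.45,0,0,0,-1],[0.45,0,0,0,-1],[0.45,0,0,0,-1],[0.45,0,0,0,-1],[0.45,0,0,0,-1],[0.45,0,0,0,-1],[0.45,0,0,0,-1]]]'
python3 -m handwheel '[[[0.45,0,0,0,-0.7],[0.45,0,0,0,0]]]'
python3 - <<'E'
from h import *
to(.4348,-.0203,.0797)
save('wA',bot.grab_frame('wrist'))
for l,g in {'bottle_tall_c':(.4285,.039,.003),'bottle_short_c':(.433,-.02,.003)}.items(): print(l,fit(l,'wrist',*g))
save('tA',bot.grab_frame('top')[180:330,280:530].repeat(3,0).repeat(3,1))
E
```

```text
clock: 43.88
ee_pos: [0.5389, -0.3196, 0.2004]
eef_rot: [2.243, 2.199, 0.0]
contact_force: [0.7, -0.1, -0.9]
width: 0.0427
grasp_force: 0.0
clock: 45.12
ee_pos: [0.4725, -0.1169, 0.1991]
eef_rot: [2.244, 2.199, 0.0]
contact_force: [-0.0, -0.1, -0.3]
width: 0.0427
grasp_force: 0.0
clock: 46.38
ee_pos: [0.4397, -0.0168, 0.1991]
eef_rot: [1.625, 2.689, 0.0]
contact_force: [0.8, 0.5, -0.1]
width: 0.0383
grasp_force: 0.0
clock: 47.62
ee_pos: [0.4397, -0.0168, 0.1991]
eef_rot: [0.137, 3.139, -0.0]
contact_force: [1.0, 0.1, 0.3]
width: 0.0384
grasp_force: 0.0
clock: 47.88
ee_pos: [0.4397, -0.017, 0.1991]
eef_rot: [0.033, 3.141, -0.0]
contact_force: [-0.8, 0.6, 0.1]
width: 0.0383
grasp_force: 0.0
clock 47.88 pos [ 0.4397 -0.017   0.1991] units [ 0.24 -0.17  5.97] yawTy 0.021 tilt [ 0. -0.] F [-0.8  0.6  0.1] w 0.0383 g 0.0
bottle_tall_c (array([0.4262, 0.0379]), np.float64(0.036), 0.97, 4423)
bottle_short_c (array([ 0.432 , -0.0212]), np.float64(0.052), 0.73, 2480)
```

View pics/tA.png

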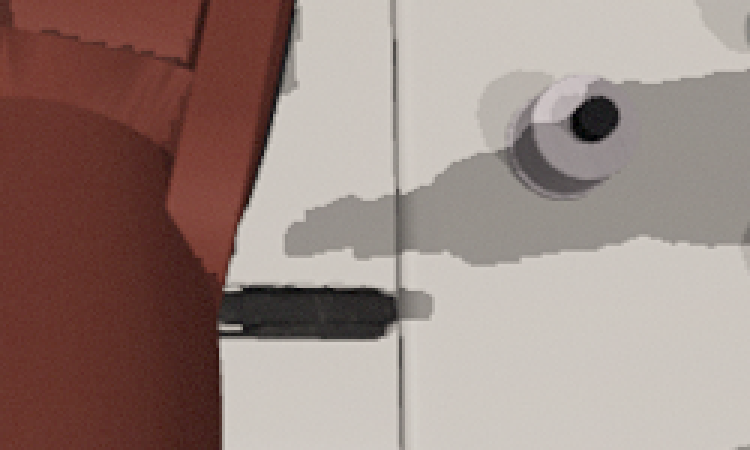

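The hood sits on the base. The short bottle goes back first, re-gripped at the pose where I released it.

```bash
python3 -m handwheel '[[[0.45,0.24,-0.17,1,0],[0.45,0,0,1,0],[0.45,0,0,1,0],[0.45,0,0,1,0],[0.45,0,0,0.8,0],[0.45,0,0,0.8,0],[0.45,0,0,0.3,0],[0.45,0,0,0,0],[0.45,0,0,0,0]]]'
python3 -c "
from h import *
to(.4346,-.0202,.0797)"
```

```text
clock: 49.2
ee_pos: [0.4355, -0.0209, 0.0816]
eef_rot: [0.033, 3.141, -0.0]
contact_force: [-0.1, 0.1, -0.3]
width: 0.0384
grasp_force: 0.0
clock 49.2 pos [ 0.4355 -0.0209  0.0816] units [0.04 0.03 0.1 ] yawTy 0.021 tilt [ 0.0008 -0.0002] F [-0.1  0.1 -0.3] w 0.0384 g 0.0
```

```bash
python3 -m handwheel '[[[0.45,0.03,0.03,0.1,0],[0.45,0,0,0,0],[0,0,0,0,0],[0,0,0,0,0],[0,0,0,0,0],[0,0,0,0,0]]]' 35
python3 -m handwheel '[[[0,0,0,-0.5,0],[0,0,0,-1,0],[0,0,0,-1,0],[0,0,0,-1,0],[0,0,0,-1,0],[0,0,0,-1,0],[0,0,0,-0.6,0],[0,0,0,0,0]]]'
python3 -c "
from h import *
to(.4032,.1834,.14)"
```

```text
clock: 49.95
ee_pos: [0.4347, -0.0203, 0.0793]
eef_rot: [0.033, 3.141, -0.0]
contact_force: [-0.6, -0.8, 5.5]
width: 0.0213
grasp_force: 34.2
clock: 50.95
ee_pos: [0.4349, -0.0203, 0.2017]
eef_rot: [0.033, 3.14, -0.0]
contact_force: [0.2, -0.7, -0.7]
width: 0.0211
grasp_force: 34.3
clock 50.95 pos [ 0.4349 -0.0203  0.2017] units [ 1.8  10.15  3.08] yawTy 0.021 tilt [ 0.0013 -0.0003] F [ 0.2 -0.7 -0.7] w 0.0211 g 34.3
```

```bash
python3 -m handwheel '[[[0,0.18,1,0,0],[0,0.18,1,0,0],[0,0.18,1,0,0],[0,0.18,1,0,0],[0,0.18,1,0,0],[0,0.18,1,0,0],[0,0.18,1,0,0],[0,0.18,1,0,0],[0,0.18,1,0,0],[0,0.18,1,0,0]]]'; python3 -m handwheel '[[[0,0,0.15,1,0],[0,0,0,1,0],[0,0,0,1,0],[0,0,0,1,0],[0,0,0,0.6,0],[0,0,0,0,0],[0,0,0,0,0],[0,0,0,0,0]]]'
python3 - <<'E'
from h import *
to(.4032,.1834,.0847)
bot.grab_frame('wrist');print(fit('bottle_short_c','wrist',.402,.1833,.028),fit('stand','wrist',.428,.207,0))
E
```

```text
clock: 52.2
ee_pos: [0.402, 0.181, 0.2002]
eef_rot: [-0.033, -3.14, 0.001]
contact_force: [-0.4, -1.3, -1.0]
width: 0.0209
grasp_force: 34.4
clock: 53.2
ee_pos: [0.4032, 0.1836, 0.1097]
eef_rot: [0.033, 3.14, 0.001]
contact_force: [0.9, -0.6, -0.6]
width: 0.0211
grasp_force: 34.4
clock 53.2 pos [0.4032 0.1836 0.1097] units [ 0.   -0.01  1.25] yawTy 0.021 tilt [0.0011 0.0003] F [ 0.9 -0.6 -0.6] w 0.0211 g 34.4
(array([0.4031, 0.1835]), np.float64(0.099), 0.85, 8155) (array([ 0.4259,  0.2073, -0.0215]), np.float64(0.248), 0.56, 36023)
```

```bash
python3 -m handwheel '[[[0,0,-0.01,0.5,0],[0,0,0,0.5,0],[0,0,0,0.12,0],[0,0,0,0,0],[0,0,0,0,0]]]'; python3 -m handwheel '[[[0,0,0,0.08,0],[0,0,0,0,0]]]'
```

```text
clock: 53.98
ee_pos: [0.4029, 0.1833, 0.0868]
eef_rot: [0.033, 3.141, 0.0]
contact_force: [1.0, -0.4, -1.0]
width: 0.0211
grasp_force: 34.4
clock: 54.22
ee_pos: [0.4027, 0.1833, 0.0851]
eef_rot: [0.033, 3.141, 0.0]
contact_force: [0.2, -0.0, -0.1]
width: 0.0207
grasp_force: 34.4
```

```bash
python3 -m handwheel '[[[0,-0.02,0,0.05,0],[0,0,0,0,0]]]'; python3 -m handwheel '[[[0,0,0,0.05,0],[0,0,0,0,0]]]'
```

```text
clock: 54.48
ee_pos: [0.4033, 0.1833, 0.0843]
eef_rot: [0.033, 3.141, 0.0]
contact_force: [-0.8, -0.4, 4.2]
width: 0.0212
grasp_force: 34.9
clock: 54.72
ee_pos: [0.4036, 0.1833, 0.0842]
eef_rot: [0.033, 3.14, 0.0]
contact_force: [-4.8, -1.2, 20.1]
width: 0.0211
grasp_force: 36.5
```

```bash
python3 -m handwheel '[[[0,0,0,-0.05,0],[0.45,0,0,0,0],[0.45,0,0,0,0],[0.45,0,0,0,0],[0.45,0,0,-0.5,0],[0.45,0,0,-1,0],[0.45,0,0,-0.7,0],[0.45,0,0,0,0]]]'
python3 - <<'E'
from h import *
to(.4294,.0388,.1666)
bot.grab_frame('wrist');print(fit('bottle_short_c','wrist',.402,.1833,.008),fit('stand','wrist',.428,.207,0))
E
python3 -m handwheel '[[[0.45,0,0,-1,0],[0.45,0,0,-1,0],[0.45,0,0,-1,0],[0.45,-0.2,-1,0,0],[0.45,-0.2,-1,0,0],[0.45,-0.2,-1,0,0],[0.45,-0.2,-1,0,0],[0.45,-0.2,-1,0,0],[0.45,-0.2,-1,0,0],[0.45,-0.2,-1,0,0]]]'
python3 -m handwheel '[[[0.45,-0.06,-0.2,1,0],[0.45,0,0,1,0],[0.45,0,0,0,0]]]'
python3 - <<'E'
from h import *
to(.4296,.0388,.0868)
bot.grab_frame('wrist');print(fit('bottle_tall_c','wrist',.4285,.039,.003))
E
```

```text
clock: 55.72
ee_pos: [0.404, 0.1835, 0.1293]
eef_rot: [0.033, 3.139, 0.001]
contact_force: [-0.0, -0.3, -0.4]
width: 0.0382
grasp_force: 0.0
clock 55.73 pos [0.404  0.1835 0.1293] units [-1.42 -7.21 -1.87] yawTy 0.021 tilt [0.0024 0.0006] F [-0.  -0.3 -0.4] w 0.0382 g 0.0
(array([0.3992, 0.1827]), np.float64(0.052), 0.71, 5099) (array([ 0.4248,  0.2072, -0.0109]), np.float64(0.03), 0.58, 38941)
clock: 57.12
ee_pos: [0.4278, 0.0421, 0.1874]
eef_rot: [-0.033, -3.14, -0.0]
contact_force: [0.4, 0.7, 0.0]
width: 0.0385
grasp_force: 0.0
clock: 57.5
ee_pos: [0.4278, 0.0387, 0.1467]
eef_rot: [-0.033, -3.138, -0.0]
contact_force: [0.2, 0.6, -0.0]
width: 0.0382
grasp_force: 0.0
clock 57.5 pos [0.4278 0.0387 0.1467] units [-0.1   0.    2.99] yawTy 0.021 tilt [-0.0037  0.0003] F [ 0.2  0.6 -0. ] w 0.0382 g 0.0
(array([0.4271, 0.0381]), np.float64(0.036), 0.94, 6515)
```

```bash
python3 -m handwheel '[[[0.45,-0.02,0,0.8,0],[0.45,0,0,0.8,0],[0.45,0,0,0.8,0],[0.45,0,0,0.6,0],[0.45,0,0,0,0],[0.45,0,0,0,0]]]'
python3 -c "
from h import *
to(.4296,.0388,.0866)"
```

```text
clock: 58.35
ee_pos: [0.4301, 0.0387, 0.0886]
eef_rot: [0.032, 3.141, -0.0]
contact_force: [0.1, 0.2, 0.2]
width: 0.0384
grasp_force: 0.0
clock 58.35 pos [0.4301 0.0387 0.0886] units [0.03 0.   0.1 ] yawTy 0.021 tilt [ 0.0008 -0.    ] F [0.1 0.2 0.2] w 0.0384 g 0.0
```

```bash
python3 -m handwheel '[[[0.45,0.02,0,0.1,0],[0.45,0,0,0,0],[0,0,0,0,0],[0,0,0,0,0],[0,0,0,0,0],[0,0,0,0,0]]]' 35
python3 -m handwheel '[[[0,0,0,-0.5,0],[0,0,0,-1,0],[0,0,0,-1,0],[0,0,0,-1,0],[0,0,0,-1,0],[0,0,0,-1,0],[0,0,0,-0.6,0],[0,0,0,0,0]]]'
python3 -c "
from h import *
to(.404,.2336,.14)"
```

```text
clock: 59.1
ee_pos: [0.4295, 0.0386, 0.0863]
eef_rot: [0.033, 3.141, -0.0]
contact_force: [-0.7, 0.2, 5.6]
width: 0.0254
grasp_force: 34.2
clock: 60.1
ee_pos: [0.4297, 0.0387, 0.2087]
eef_rot: [0.033, 3.14, -0.0]
contact_force: [0.9, -0.9, -2.0]
width: 0.025
grasp_force: 34.4
clock 60.1 pos [0.4297 0.0387 0.2087] units [1.49 9.72 3.43] yawTy 0.021 tilt [ 0.0014 -0.0001] F [ 0.9 -0.9 -2. ] w 0.025 g 34.4
```

```bash
python3 -m handwheel '[[[0,0.15,1,0,0],[0,0.15,1,0,0],[0,0.15,1,0,0],[0,0.15,1,0,0],[0,0.15,1,0,0],[0,0.15,1,0,0],[0,0.15,1,0,0],[0,0.15,1,0,0],[0,0.15,1,0,0],[0,0.14,0.72,0,0]]]'; python3 -m handwheel '[[[0,0,0,0,0],[0,0,0,1,0],[0,0,0,1,0],[0,0,0,1,0],[0,0,0,1,0],[0,0,0,0.6,0],[0,0,0,0,0],[0,0,0,0,0],[0,0,0,0,0]]]'
python3 -c "
from h import *
to(.404,.2336,.0916)"
```

```text
clock: 61.35
ee_pos: [0.403, 0.2343, 0.2073]
eef_rot: [-0.032, -3.14, 0.001]
contact_force: [-0.0, 0.9, -1.8]
width: 0.0251
grasp_force: 34.5
clock: 62.48
ee_pos: [0.404, 0.2339, 0.1168]
eef_rot: [0.033, 3.14, 0.001]
contact_force: [-0.8, -0.1, -1.4]
width: 0.0253
grasp_force: 34.6
clock 62.48 pos [0.404  0.2339 0.1168] units [ 0.   -0.01  1.26] yawTy 0.021 tilt [0.0012 0.0004] F [-0.8 -0.1 -1.4] w 0.0253 g 34.6
```

```bash
python3 -m handwheel '[[[0,0,-0.01,0.5,0],[0,0,0,0.5,0],[0,0,0,0.12,0],[0,0,0,0,0],[0,0,0,0,0]]]'; python3 -m handwheel '[[[0,0,0,0.08,0],[0,0,0,0,0]]]';  python3 -m handwheel '[[[0,0,0,0.04,0],[0,0,0,0,0]]]'
```

```text
clock: 63.1
ee_pos: [0.4037, 0.2336, 0.0938]
eef_rot: [0.033, 3.141, 0.0]
contact_force: [-0.1, 0.3, -0.9]
width: 0.0251
grasp_force: 34.6
clock: 63.35
ee_pos: [0.4036, 0.2335, 0.0921]
eef_rot: [0.033, 3.141, 0.0]
contact_force: [0.0, 0.4, -1.2]
width: 0.0253
grasp_force: 34.6
clock: 63.6
ee_pos: [0.4036, 0.2335, 0.0914]
eef_rot: [0.033, 3.141, 0.0]
contact_force: [-0.4, 0.0, -0.1]
width: 0.0251
grasp_force: 34.8
```

```bash
python3 -m handwheel '[[[0,0,0,0.04,0],[0,0,0,0,0]]]'; python3 -m handwheel '[[[0,0,0,-0.02,0],[0.43,0,0,0,0],[0.43,0,0,0,0],[0.43,0,0,0,0],[0.43,0,0,-0.5,0],[0.43,0,0,-1,0],[0.43,0,0,-1,0],[0.43,0,0,-1,0],[0.43,0,0,-1,0],[0.43,0,0,-1,0]]]'
python3 -m handwheel '[[[0.43,0,0,-1,0],[0.43,0,0,-1,0],[0.43,0,0,-1,0],[0.43,-0.75,-0.68,0,0],[0.43,-0.75,-0.68,0,0],[0.43,0,0,0,0],[0.43,0,0,0,0],[0.43,0,0,0,0],[0.43,0,0,0,0]]]'
python3 w.py w10
```

```text
clock: 63.85
ee_pos: [0.4038, 0.2335, 0.0913]
eef_rot: [0.033, 3.141, 0.0]
contact_force: [-2.7, -2.1, 12.8]
width: 0.0253
grasp_force: 36.1
clock: 65.1
ee_pos: [0.4035, 0.2335, 0.2023]
eef_rot: [0.033, 3.141, 0.0]
contact_force: [0.9, 0.5, -0.3]
width: 0.0367
grasp_force: 0.0
clock: 66.22
ee_pos: [0.4326, 0.206, 0.261]
eef_rot: [-0.032, -3.141, -0.0]
contact_force: [0.4, -0.5, -0.4]
width: 0.0366
grasp_force: 0.0
clock 66.22 pos [0.4326 0.206  0.261 ] units [-0.37  0.01  0.55] yawTy 0.02 tilt [-0.  0.] F [ 0.4 -0.5 -0.4] w 0.0366 g 0.0
bottle_tall_c (array([0.4004, 0.2323]), np.float64(0.082), 0.7, 2461)
bottle_short_c (array([0.4002, 0.1825]), np.float64(0.062), 0.81, 1585)
jar_c None
stand (array([ 0.4268,  0.2067, -0.0242]), np.float64(0.023), 0.6, 18975)
```

View pics/w10.png

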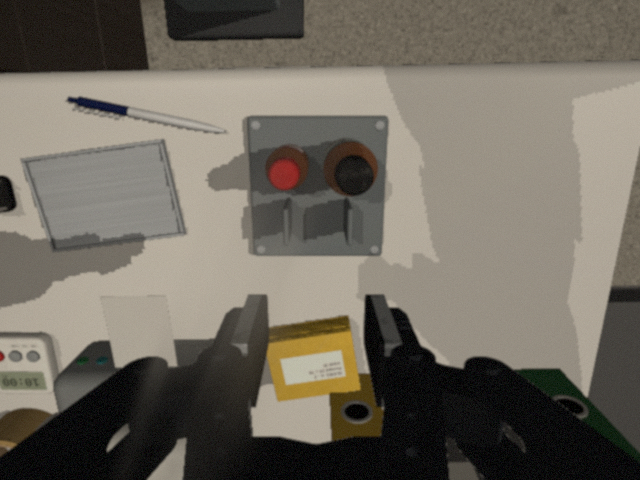

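The bottles are back: short is at (.400,.1825) against (.4006,.1825) at the start, and the tall one's offset from it is unchanged. The jar is gone from the stand and the hood is seated on the base.

```bash
python3 -c "
from h import *
print(bot.hand_in())"
```

```text
the job is handed in; nothing more can be done
None
```

The job is handed in at about 66 s: the jar is in the canister with the hood fully down on the base, both bottles are back upright within about 1 mm of where they stood, and I did not touch the stapler or the timer.

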